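# Latch the photometer's cuvette carriage in the beam and start the reading

## Robot

A 6-joint arm with a two-finger parallel gripper is mounted at the origin on the work surface. World frame = base frame: x ahead of the robot, y to its left, z up, the work surface at z = 0. Lengths are in m, angles in rad, forces in N, time in s.
With the tool pointing down it reaches from about 0.35 to 0.975 m from the base axis. Payload 4.9 kg.
Tool frame: the origin (TCP) lies midway between the tips of the shut fingers; the grasp point (between the pads) lies 19 mm behind it; z points along the fingers, y is the direction in which the jaws open and shut (so a half turn about z gives the same grasp; the last joint's range is limited). The gripper opens to 85 mm and grips with 20 to 120 N. Pads are 22 mm wide; open, the fingers measure 114 mm over their backs; the gripper's body (76 mm by 85 mm) begins 54 mm behind the grasp point. The pads swing forward as they close: fully open they stand 13 mm farther back than shut.
Start: joints at [1.204, 0.053, 1.613, -0, 1.476, -0.119], TCP at [0.153, 0.606, 0.231] pointing down, gripper open.
Joint ranges: [-3.01, 3.01], [-1.01, 2.22], [0.06, 2.58], [-1.02, 4.17], [0.09, 2.62], [-3.14, 3.14]. Speed limits (rad/s): [2.57, 2.57, 3.14, 3.14, 3.14, 3.14].

## Interface

Orientations are given as a rotation vector (axis times angle).
In Python, from station import ctrl gives the robot as it stands.
- The arm moves only by the shell command python3 -m jog 'ROWS' [FORCE]. ROWS is JSON, one flat list of numbers, 7 for each row, row after row: the opening, from 0 (shut) to 1 (fully open), then the shift along the tool's x, y, z in m, then the turn, a rotation vector about the tool's x, y, z in degrees. A call has 1 to 10 rows; each row shifts and turns the commanded pose from where the row before left it, along the tool's axes as they then stand; what a row does not reach is not made up. A row lasts 1/8 s, in which the tool goes at most 62.5 mm and 10.7 degrees, less where a joint would pass 70% of its speed; a pose out of reach is approached as far as the arm can. A call with a gripper value outside its range is refused whole. The fingers move at their own pace and stop on an object; FORCE is the grip in N (left out, the last holds). Time passes only in rows, so rows that do not move let the fingers close. It gives the time, the measured TCP pose, the force and the opening at its end, in the units of the state.
- ctrl.get_obs(): the state, without advancing time (a new reading comes with each control period).
- ctrl.get_image(name): name is "scene" or "side" or "wrist"; returns a dict with "image" (384x512x3 uint8, blue, green, red), "camera_matrix" (3x3 intrinsics, pixels), "rvec" (rotation vector, rad) and "tvec" (3), from world to camera coordinates, as OpenCV has them; the wrist camera has in their place "mount" (4x4, takes a point from camera to tool coordinates, whose origin is the TCP and whose axes are the flange's). Camera axes: x right, y down, z forward; pixel columns grow to the right and rows downward; lengths in m; the calibration is good to about 2 mm. A picture is of the moment at which its call begins: read the wrist's pose just before it. There is no depth.
- ctrl.finish_job(): hands the job in, once; it reports no verdict.
Trained networks look in a picture, given as the dict that the camera call returned (one of the last four; its "shot" number tells which), for a name from the list of things; names that differ only in an ending like _2 or _b are one class to them, and where a whole thing is asked for, a point or a joint stands for the part that bears it (a point fixed in the world has none). Each returns a list of dicts, best first, with "p" (0 to 1); they miss things now and then, are a little off and sometimes report something else, mostly with a low value. They report only what shows in the picture. A call takes as long as a camera call.
- ctrl.boxes_of(target, picture): "box" ([centre column, centre row, width, height] in pixels, round what is visible of it).
The state is a dict: "t": time; "q": joint angles; "dq": joint speeds; "effort": joint torques, N m; "tool_pos": TCP position; "tool_rot": TCP orientation; "contact_force": force on the tool from outside, world axes, zero at the start; "wrist_torque": the same for the moment, N m; "opening": finger opening in m.
Only numpy, scipy, OpenCV 4.12 (cv2) and the standard library are available. Lean on these libraries where they do the work, as an engineer would, in place of code of your own. Each camera call takes 0.05 s, during which the arm holds its last target. There are 200 camera calls.

## Task

Push the photometer's sprung cuvette carriage all the way in by its blue tab and let it go, so that it springs back and the stop pin catches it half way, with the cuvette in the light beam; once it is caught and you are off it, press the green start key and let go of it. Only push with the fingers: pick nothing up, do not touch the cuvette and keep it standing in its pocket, and leave the bottle, tip box and tube rack where they are. Finish clear of everything.

Things in the scene. Friction and masses are not known exactly. Their poses are not given: they have to be found in the camera images.
- photometer: Cream photometer fixed to the bench, 290 x 230 mm. Origin: centre of its underside; x = the way the carriage is pushed in, z up. Front deck (x -140 to 50 mm) 55 mm high, with the carriage's channel along x at y = 0. Rear body (x over 50) and lamp housings (x -20 to 60, |y| 35 to 85) 105 mm high. Stop pin in a dark block (22 x 24, top 71 mm high) at x -60, y -47, black knob behind it.
- carriage (a joint): Travel of the sprung carriage in m along the photometer's x: 0 out (start), 0.022 caught on the pin, 0.040 inner stop. Spring 4 N at 0 to 9 N at 0.040, plus 1 to 3 N to pass the pin and damping 35 N s/m (a push at 40 mm/s ends near 11 N). Past 0.022 the pin snaps in behind a tooth; released from beyond, the carriage returns at 0.1 to 0.25 m/s and rests on it.
- push_face (a point): Centre of the outer (-x) face of the carriage's blue push tab, 82 mm above the bench; moves with the carriage; axes as the photometer's. The tab is an upright plate 40 mm wide (y), 8 mm thick (x), from 57 to 101 mm above the bench. The free deck, 55 mm high, reaches 31 mm behind it (-x), then open bench.
- pocket (a point): Centre of the floor of the carriage's black cuvette pocket, 65 mm above the bench, 87 mm further in (+x) than push_face; moves with the carriage. The pocket is 14.5 mm square inside, 18 mm deep.
- cuvette: Clear square cuvette with amber contents, 12.5 x 12.5 x 45 mm, 12 g, standing loose in the pocket, its top 110 mm above the bench. Origin: centre of its underside; z is its long axis.
- start_key (a joint): Travel of the green start key in m, 0 = up, 0.006 = fully down; its spring needs 1.5 N to begin and 5 N fully down; it counts as pressed beyond 0.004. Springs up when released.
- start_key_top (a point): Centre of the top of the round green start key (26 mm across, in a black collar 42 mm across) on the left front of the deck, 77 mm above the bench, pressed straight down.
- reagent_bottle: Loose bottle with blue cap, 56 mm across, about 100 mm high, beside the photometer; origin at the centre of its underside. Leave alone.
- tip_box: Loose pipette tip box, grey with yellow insert and clear blue lid, 75 x 85 x 70 mm, beside the photometer; origin at the centre of its underside. Leave alone.
- tube_rack: Loose dark blue tube rack with six holes, 75 x 90 x 45 mm, beside the photometer; origin at the centre of its underside. Leave alone.

How it is judged:
On the way, in this order (a step that is already met when the one before it is completed fails the run):
1. the carriage is pushed in well past the pin (beyond 34 of 40 mm) (value of joint carriage above 0.034 m), for 0.05 s.
2. the carriage has come back and rests caught on the stop pin, let go by the robot (value of joint carriage between 0.019 and 0.0245 m and contact force between each of the arm, the fingers and carriage below 0.2 N and velocity of joint carriage between -0.01 and 0.01 m/s), for 0.2 s.
3. the start key is pressed (value of joint carriage between 0.019 and 0.0245 m and value of joint start_key above 0.004 m), for 0.05 s.
At the end, for the whole second after the job is handed in: The carriage rests on the stop pin (19 to 24.5 mm of travel), the start key is up again (under 1.5 mm), the cuvette stands in its pocket (within 6 mm, tilt under 0.2 rad), and bottle, tip box and tube rack stand upright within 20 mm of where they were (value of joint carriage between 0.019 and 0.0245 m and velocity of joint carriage between -0.005 and 0.005 m/s and value of joint start_key below 0.0015 m and horizontal distance between cuvette and pocket below 0.006 m and z of cuvette in the frame of pocket below 0.006 m and angle between each of cuvette, reagent_bottle, tip_box, tube_rack's own z axis and vertical below 0.2 rad and linear speed of cuvette below 0.05 m/s and distance of each of reagent_bottle, tip_box, tube_rack from where it was at the start of the episode below 0.02 m); the robot touches nothing.
It fails at once if the start key is pressed while the carriage is not in the mid position (value of joint start_key above 0.003 m and not (value of joint carriage between 0.019 and 0.0245 m)).
It fails at once if the cuvette is touched with more than a brush (1.5 N) (contact force between any of the fingers, the arm and cuvette above 1.5 N).
It fails at once if the cuvette is lifted or tipped out of its pocket (z of cuvette in the frame of pocket above 0.01 m or angle between cuvette's own z axis and vertical above 0.4 rad).
It fails at once if the bottle, tip box or tube rack is moved by more than 20 mm, tipped or lifted (distance of any of reagent_bottle, tip_box, tube_rack from where it was at the start of the episode above 0.02 m or angle between any of reagent_bottle, tip_box, tube_rack's own z axis and vertical above 0.3 rad).
It also fails if it takes over 42 s, if anything falls off the work surface, if the arm or the gripper's body presses on something with over 40 N, if the wrist force passes 120 N, or if a joint passes its speed limit or range.

## Working session

There is one attempt and no reset: what is moved stays moved. The work goes in short steps, Python scripts to look and compute and a shell command to move; the robot and the scene stay as the last step left them, time stands still between calls to the robot, and variables do not carry over. Pictures are saved under pics/ and viewed, about 8 in all and at most 12, crops included, and the job is handed in when it is done.

```bash
mkdir -p pics; cat > h.py <<'E'
import numpy as np,cv2
from station import ctrl
from scipy.spatial.transform import Rotation as R
def ray(im,uv):
    K=im["camera_matrix"]; d=np.linalg.inv(K)@np.array([uv[0],uv[1],1.])
    if "rvec" in im:
        M=cv2.Rodrigues(np.array(im["rvec"],float))[0]; t=np.array(im["tvec"],float).ravel()
        return -M.T@t, M.T@d
def at(im,uv,z):
    o,d=ray(im,uv); return o+d*(z-o[2])/d[2]
def proj(im,P):
    return cv2.projectPoints(np.array(P,float).reshape(-1,3),np.array(im["rvec"],float),np.array(im["tvec"],float),np.array(im["camera_matrix"]),None)[0].reshape(-1,2)
E
python3 - <<'E'
from h import *
o=ctrl.get_obs();print(o["t"],o["tool_pos"],o["tool_rot"],o["opening"])
ims=[]
for n in("scene","side"):
    im=ctrl.get_image(n);ims.append(im["image"])
    print(n,ray(im,(256,192))[0])
    for t,z in(("photometer",.05),("push_face",.082),("pocket",.075),("cuvette",.09),("start_key_top",.077),("start_key",.077),("reagent_bottle",.05),("tip_box",.035),("tube_rack",.022)):
        for b in ctrl.boxes_of(t,im)[:1]: print(t,round(b["p"],2),np.round(b["box"]),at(im,b["box"][:2],z).round(3))
    cv2.imwrite(f"pics/{n}.png",cv2.resize(im["image"],(800,600),interpolation=cv2.INTER_CUBIC))
E
```

```text
0.0 [0.15306718 0.60532982 0.23007038] [-0.3881761  -3.1170189   0.00313711] 0.08545265424280714
scene [1.32387181 0.44082653 0.62738761]
photometer 0.7 [274. 205. 167. 125.] [0.654 0.082 0.05 ]
push_face 0.76 [293. 163.  44.  41.] [0.545 0.065 0.082]
pocket 0.81 [293. 163.  42.  44.] [0.535 0.061 0.075]
cuvette 0.6 [284. 163.   8.  14.] [0.566 0.056 0.09 ]
start_key_top 0.65 [333. 172.  13.   9.] [0.527 0.148 0.077]
start_key 0.58 [332. 173.  10.  12.] [0.531 0.146 0.077]
reagent_bottle 0.68 [225. 145.  28.  40.] [ 0.512 -0.128  0.05 ]
tip_box 0.77 [177. 183.  51.  53.] [ 0.674 -0.139  0.035]
tube_rack 0.84 [377. 221.  65.  56.] [0.562 0.261 0.022]
side [ 0.30314437 -0.52899436  0.76353972]
photometer 0.58 [253. 208. 149. 132.] [0.598 0.033 0.05 ]
push_face 0.9 [225. 206.  49.  26.] [0.535 0.045 0.082]
pocket 0.63 [226. 208.  50.  26.] [0.536 0.043 0.075]
start_key 0.5 [200. 184.  11.  10.] [0.515 0.136 0.077]
tip_box 0.94 [322. 254.  49.  59.] [ 0.668 -0.138  0.035]
tube_rack 0.83 [198. 166.  37.  34.] [0.555 0.254 0.022]
```

View pics/scene.png

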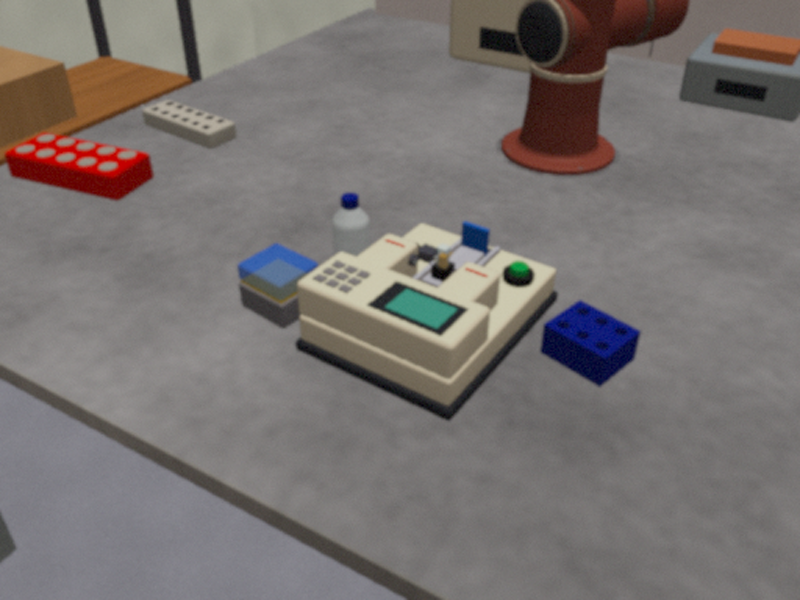

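View pics/side.png

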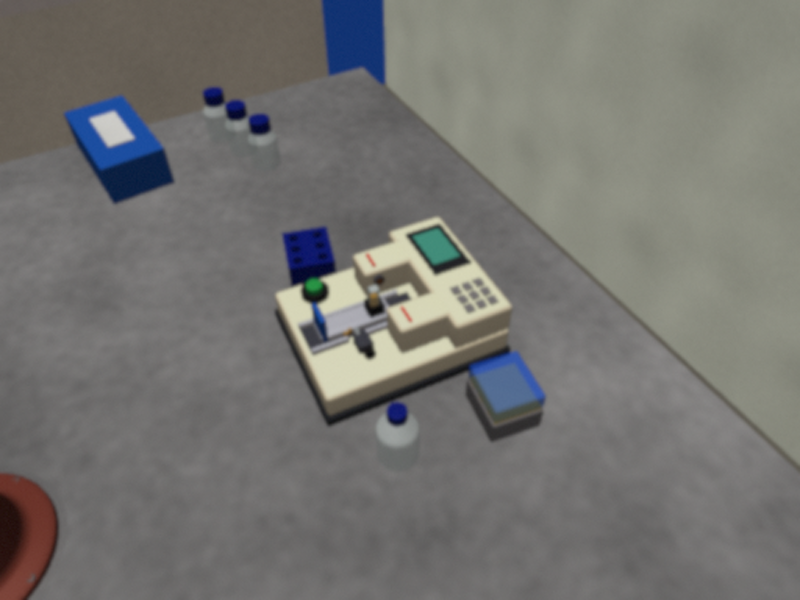

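```bash
cat > fit.py <<'E'
from h import *
from scipy.optimize import least_squares
A={n:ctrl.get_image(n) for n in("scene","side")}
S=[((462,223),(-101,-20,101)),((489,235),(-101,20,101)),((555,265),(-140,115,55)),((422,224),(-140,-115,55)),((448,415),(145,115,0)),((300,347),(145,-115,0)),((518,264),None),((443,254),(-22,0,110))]
D=[((314,304),(-109,20,101)),((326,322),(-109,-20,101)),((276,297),(-140,115,55)),((328,402),(-140,-115,55)),((330,420),(-145,-115,0)),((314,284),None),((374,288),(-22,0,110))]
def f(p,full=False):
    c,s=np.cos(p[2]),np.sin(p[2]);out=[]
    for im,L in((A["scene"],S),(A["side"],D)):
        for uv,m in L:
            m=np.array(m if m else(p[3]*1e3,p[4]*1e3,77))/1e3
            w=[p[0]+c*m[0]-s*m[1],p[1]+s*m[0]+c*m[1],m[2]]
            out.append(proj(im,w)[0]-np.array(uv)*.64)
    out=np.array(out); return out if full else out.ravel()
r=least_squares(f,[.63,.07,.3,-.1,.08],loss="soft_l1")
p=r.x;print(p.round(4),np.degrees(p[2]));print(f(p,True).round(1))
c,s=np.cos(p[2]),np.sin(p[2])
T=lambda m:np.array([p[0]+c*m[0]-s*m[1],p[1]+s*m[0]+c*m[1]]).round(4)
print("push",T((-.109,0)),"key",T(p[3:5]),"cuv",T((-.022,0)))
E
python3 fit.py
```

```text
[ 0.6032  0.0604 -0.0621 -0.0881  0.0752] -3.5598737943723524
[[-0.6  0.5]
 [-1.3 -1.7]
 [ 3.9  3.5]
 [-2.7 -1.7]
 [-0.   6.6]
 [-4.1  2.7]
 [ 0.   0.5]
 [ 0.  -3.9]
 [-1.5 -1.1]
 [-2.7 -0.2]
 [-1.3 -5.3]
 [ 0.3  0.2]
 [-0.9  4.6]
 [-0.1  0.4]
 [ 0.4 -0.3]]
push [0.4944 0.0671] key [0.5199 0.1409] cuv [0.5812 0.0617]
```

```bash
cat >> fit.py <<'E'
print("---")
for im,L in((A["scene"],S),(A["side"],D)):
    for uv,m in L: print(m,at(im,np.array(uv)*.64,(m[2] if m else 77)/1e3).round(4), "pred",T(np.array(m[:2] if m else p[3:5]*1e3)/1e3))
E
python3 fit.py|sed -n '/---/,$p'
```

```text
---
(-101, -20, 101) [0.4987 0.0468 0.101 ] pred [0.5012 0.0467]
(-101, 20, 101) [0.5083 0.0918 0.101 ] pred [0.5036 0.0866]
(-140, 115, 55) [0.4622 0.1719 0.055 ] pred [0.4706 0.1838]
(-140, -115, 55) [ 0.4597 -0.0366  0.055 ] pred [ 0.4563 -0.0457]
(145, 115, 0) [0.7405 0.1585 0.    ] pred [0.7551 0.1662]
(145, -115, 0) [ 0.7299 -0.0615  0.    ] pred [ 0.7408 -0.0634]
None [0.5181 0.14   0.077 ] pred [0.5199 0.1409]
(-22, 0, 110) [0.594  0.0685 0.11  ] pred [0.5812 0.0617]
(-109, 20, 101) [0.4972 0.0825 0.101 ] pred [0.4957 0.0871]
(-109, -20, 101) [0.4979 0.0438 0.101 ] pred [0.4932 0.0472]
(-140, 115, 55) [0.4668 0.1661 0.055 ] pred [0.4706 0.1838]
(-140, -115, 55) [ 0.4559 -0.045   0.055 ] pred [ 0.4563 -0.0457]
(-145, -115, 0) [ 0.4578 -0.0359  0.    ] pred [ 0.4513 -0.0454]
None [0.5207 0.1421 0.077 ] pred [0.5199 0.1409]
(-22, 0, 110) [0.5802 0.0615 0.11  ] pred [0.5812 0.0617]
```

```bash
cat > to.py <<'E'
import sys
from h import *
# target x y z yaw(deg of tool x); prints tool-frame shift (current axes) and turn about tool z
x,y,z,yaw=map(float,sys.argv[1:5]); o=ctrl.get_obs()
M=R.from_rotvec(o["tool_rot"]).as_matrix()
cy,sy=np.cos(np.radians(yaw)),np.sin(np.radians(yaw))
for f in(1,-1):
    X=f*np.array([cy,sy,0]);Z=np.array([0,0,-1.]);G=np.column_stack([X,np.cross(Z,X),Z])
    print("turn deg (tool)",np.degrees(R.from_matrix(M.T@G).as_rotvec()).round(2), "shift in goal axes",(G.T@(np.array([x,y,z])-o["tool_pos"])).round(4))
print("shift in tool axes",(M.T@(np.array([x,y,z])-o["tool_pos"])).round(4),"\nM",M.round(3).tolist(),o["t"],o["tool_pos"].round(4),o["contact_force"].round(2),o["q"].round(2))
E
python3 to.py .44 .08 .23 -2
python3 -c "
from h import *
i=ctrl.get_image('wrist');print(np.array(i['mount']).round(3),i['camera_matrix'])"
```

```text
turn deg (tool) [ -0.    0.  167.8] shift in goal axes [0.3049 0.5155 0.0013]
turn deg (tool) [ -0.   -0.  -12.2] shift in goal axes [-0.3049 -0.5155  0.0013]
shift in tool axes [-0.4069 -0.4395  0.0013] 
M [[-0.969, 0.245, -0.0], [0.245, 0.969, -0.0], [0.0, -0.0, -1.0]] 1.2 [0.1533 0.6059 0.2313] [-1.48 -0.45  0.07] [ 1.2   0.05  1.61  0.    1.48 -0.12]
[[-0.    -0.954 -0.301  0.076]
 [ 1.    -0.     0.    -0.001]
 [-0.    -0.301  0.954 -0.142]
 [ 0.     0.     0.     1.   ]] [[299.84311614   0.         258.05064531]
 [  0.         299.84311614 197.68411705]
 [  0.           0.           1.        ]]
```

```bash
python3 -m jog '[0,0,0,-0.015,0,0,-6.1, 0,0,0,-0.015,0,0,-6.1, 0,-0.042,-0.040,0,0,0,0, 0,-0.042,-0.040,0,0,0,0, 0,-0.042,-0.042,0,0,0,0, 0,-0.042,-0.042,0,0,0,0, 0,-0.042,-0.042,0,0,0,0, 0,-0.042,-0.042,0,0,0,0, 0,-0.042,-0.042,0,0,0,0, 0,0,-0.042,0,0,0,0]' 20
python3 -m jog '[0,-0.02,-0.055,0,0,0,0, 0,-0.02,-0.055,0,0,0,0, 0,0,-0.055,0,0,0,0, 0,0,0,0,0,0,0]'
python3 to.py .47 .1 .26 -2
cat > w.py <<'E'
from h import *
import sys
def wrist():
    o=ctrl.get_obs();im=ctrl.get_image("wrist")
    M=np.eye(4);M[:3,:3]=R.from_rotvec(o["tool_rot"]).as_matrix();M[:3,3]=o["tool_pos"]
    C=np.linalg.inv(M@np.array(im["mount"]))
    im["rvec"]=cv2.Rodrigues(C[:3,:3])[0].ravel();im["tvec"]=C[:3,3];return im
if __name__=="__main__":
    im=wrist();cv2.imwrite(f"pics/{sys.argv[1]}.png",cv2.resize(im["image"],(800,600),interpolation=cv2.INTER_CUBIC))
    np.savez("cam_"+sys.argv[1],K=im["camera_matrix"],r=im["rvec"],t=im["tvec"])
    for t,z in(("push_face",.082),("pocket",.083),("cuvette",.11),("start_key_top",.077),("start_key",.077)):
        for b in ctrl.boxes_of(t,im)[:1]: print(t,round(b["p"],2),np.round(b["box"],1),at(im,b["box"][:2],z).round(4))
E
python3 w.py w1
```

```text
t: 2.5
tool_pos: [0.4374, 0.2618, 0.2613]
tool_rot: [0.058, 3.141, -0.001]
contact_force: [0.0, -0.6, -0.7]
opening: 0.0002
t: 3.0
tool_pos: [0.4699, 0.0946, 0.2614]
tool_rot: [0.064, 3.14, -0.001]
contact_force: [0.0, 0.8, -0.2]
opening: 0.0
turn deg (tool) [4.0000e-02 4.0000e-02 1.7968e+02] shift in goal axes [-0.0001 -0.0054  0.0014]
turn deg (tool) [-0.03  0.03 -0.32] shift in goal axes [0.0001 0.0054 0.0014]
shift in tool axes [0.0002 0.0054 0.0014] 
M [[-0.999, 0.041, 0.0], [0.041, 0.999, -0.0], [-0.0, -0.0, -1.0]] 3.0 [0.4699 0.0946 0.2614] [ 0.04  0.75 -0.16] [ 0.04 -0.32  1.9  -0.    1.56 -1.49]
push_face 0.66 [234.2 232.1  41.6  83.2] [0.5362 0.0632 0.082 ]
pocket 0.64 [232.8 229.   39.6  81.8] [0.5318 0.062  0.083 ]
start_key_top 0.95 [301.  212.6  21.7  22.9] [0.517  0.1418 0.077 ]
start_key 0.71 [303.4 213.7  23.5  22.2] [0.5184 0.1446 0.077 ]
```

View pics/w1.png

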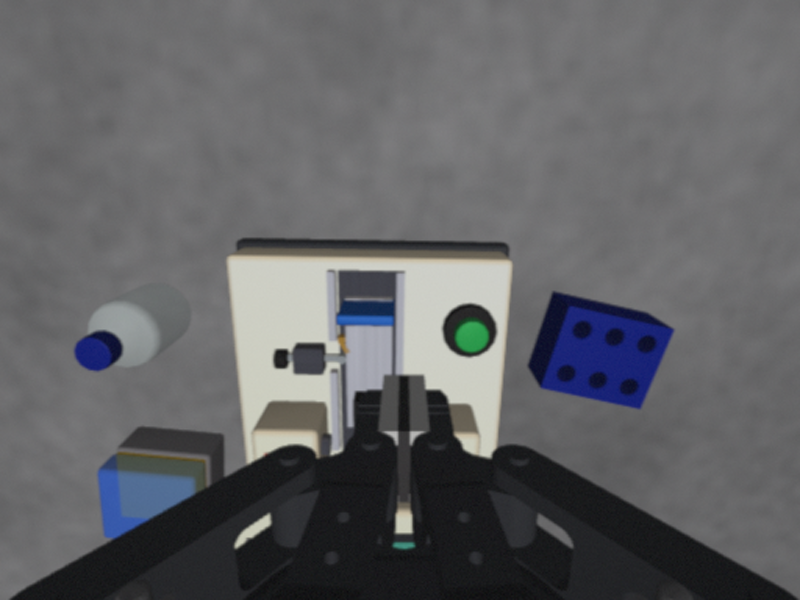

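```bash
cat > m.py <<'E'
from h import *
d=np.load("cam_w1.npz");im=dict(camera_matrix=d["K"],rvec=d["r"],tvec=d["t"])
for n,uv,z in(("tabL",(337,317),.101),("tabR",(395,318.5),.101),("deckL",(228,256),.055),("deckR",(512,262),.055),("key",(472,336),.077),("collar",(470,330),.065),("pinblock",(309,359),.071),("tabbot",(367,301),.057)):
    print(n,at(im,(np.array(uv)+.5)*.64-.5,z).round(4))
E
python3 m.py
```

```text
tabL [0.4929 0.0476 0.101 ]
tabR [0.4956 0.087  0.101 ]
deckL [ 0.4564 -0.038   0.055 ]
deckR [0.4697 0.176  0.055 ]
key [0.5198 0.1429 0.077 ]
collar [0.5195 0.143  0.065 ]
pinblock [0.536  0.0182 0.071 ]
tabbot [0.4954 0.0646 0.057 ]
```

```bash
python3 to.py .4695 .0686 .080 -3.6
```

```text
turn deg (tool) [ 1.0000e-02  2.0000e-02 -1.7828e+02] shift in goal axes [0.0017 0.0301 0.1813]
turn deg (tool) [ 0.01 -0.    1.72] shift in goal axes [-0.0017 -0.0301  0.1813]
shift in tool axes [-0.0008 -0.0301  0.1813] 
M [[-0.999, 0.033, -0.0], [0.033, 0.999, 0.0], [0.0, 0.0, -1.0]] 3.3 [0.4697 0.0987 0.2613] [0.21 0.94 1.18] [ 0.05 -0.32  1.9   0.    1.56 -1.49]
```

```bash
python3 -m jog '[0,-0.002,-0.030,0.030,0,0,1.7, 0,0,0,0.05,0,0,0, 0,0,0,0.05,0,0,0, 0,0,0,0.03,0,0,0, 0,0,0,0.021,0,0,0, 0,0,0,0,0,0,0, 0,0,0,0,0,0,0]'; python3 to.py .4945 .067 .080 -3.6; python3 w.py w2
```

```text
t: 4.18
tool_pos: [0.4714, 0.0681, 0.0813]
tool_rot: [0.1, 3.139, 0.0]
contact_force: [0.5, -0.5, 0.5]
opening: -0.0
turn deg (tool) [ 1.3000e-01 -1.0000e-02  1.7997e+02] shift in goal axes [ 0.0231 -0.0004  0.0013]
turn deg (tool) [ 0.01  0.08 -0.03] shift in goal axes [-0.0231  0.0004  0.0013]
shift in tool axes [-0.0231  0.0004  0.0014] 
M [[-0.998, 0.063, 0.001], [0.063, 0.998, 0.0], [-0.001, 0.0, -1.0]] 4.175 [0.4714 0.0681 0.0813] [ 0.49 -0.51  0.52] [-0.01 -0.17  2.08  0.    1.22 -1.52]
push_face 0.61 [244.6 311.1  42.9  79.1] [0.5061 0.0576 0.082 ]
pocket 0.77 [260.2 336.3  12.8  26.2] [0.5232 0.0653 0.083 ]
start_key_top 0.7 [388.6 305.8  45.6  35.4] [0.5117 0.1406 0.077 ]
start_key 0.64 [390.3 306.2  47.4  34.1] [0.5121 0.1416 0.077 ]
```

View pics/w2.png

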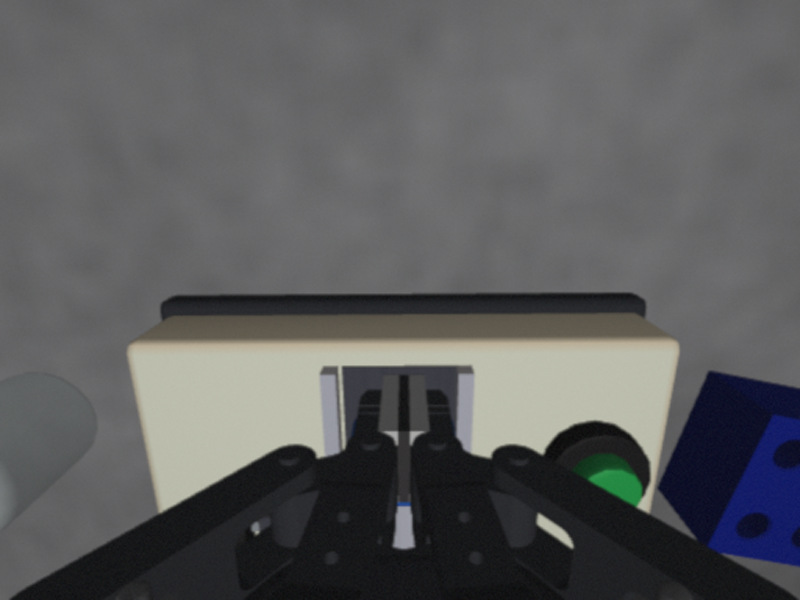

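```bash
python3 -m jog '[0,-0.005,0,0,0,0,0, 0,-0.005,0,0,0,0,0, 0,-0.005,0,0,0,0,0]';python3 -m jog '[0,-0.005,0,0,0,0,0, 0,-0.005,0,0,0,0,0, 0,-0.005,0,0,0,0,0, 0,-0.005,0,0,0,0,0, 0,-0.005,0,0,0,0,0]'; python3 to.py .4945 .067 .080 -3.6
```

```text
t: 4.85
tool_pos: [0.485, 0.0666, 0.0803]
tool_rot: [-0.101, -3.137, -0.0]
contact_force: [-6.8, 0.2, 5.0]
opening: 0.0005
t: 5.48
tool_pos: [0.5092, 0.0652, 0.0802]
tool_rot: [-0.101, -3.134, -0.001]
contact_force: [-9.1, -0.2, 7.3]
opening: 0.0
turn deg (tool) [-5.0000e-01 -2.0000e-02  1.7991e+02] shift in goal axes [-0.0148 -0.0009  0.0002]
turn deg (tool) [ 0.01 -0.32 -0.09] shift in goal axes [0.0148 0.0009 0.0002]
shift in tool axes [0.0148 0.0008 0.0003] 
M [[-0.998, 0.064, -0.005], [0.064, 0.998, 0.001], [0.006, 0.0, -1.0]] 5.475 [0.5092 0.0652 0.0802] [-9.12 -0.25  7.28] [-0.02 -0.07  2.    0.    1.22 -1.52]
```

```bash
python3 -m jog '[0,-0.005,0,0,0,0,0, 0,-0.005,0,0,0,0,0]';python3 -m jog '[0,-0.004,0,0,0,0,0]';python3 -m jog '[0,-0.002,0,0,0,0,0]';python3 -m jog '[0,-0.002,0,0,0,0,0]'
```

```text
t: 5.72
tool_pos: [0.5189, 0.0647, 0.0802]
tool_rot: [-0.101, -3.134, -0.001]
contact_force: [-9.8, 0.9, 8.7]
opening: 0.0004
t: 5.85
tool_pos: [0.5209, 0.0645, 0.0802]
tool_rot: [-0.1, -3.127, -0.001]
contact_force: [-25.4, 1.8, 19.9]
opening: 0.0001
t: 5.98
tool_pos: [0.5209, 0.0646, 0.0802]
tool_rot: [-0.1, -3.122, -0.001]
contact_force: [-29.3, 1.8, 22.8]
opening: 0.0002
t: 6.1
tool_pos: [0.5209, 0.0646, 0.0802]
tool_rot: [-0.099, -3.116, -0.0]
contact_force: [-37.7, 2.2, 30.0]
opening: -0.0003
```

```bash
python3 -m jog '[0,0.060,0,0,0,0,0, 0,0.050,0,0,0,0,0, 0,0.01,0,0,0,0,0, 0,0,0,0,0,0,0, 0,0,0,0,0,0,0]';python3 -m jog '[0,0,0,-0.06,0,0,0, 0,0,0,-0.06,0,0,0, 0,0,0,-0.05,0,0,0, 0,0,0,0,0,0,0, 0,0,0,0,0,0,0]'; python3 w.py w3; python3 to.py .519 .142 .12 -3.6
```

```text
t: 6.72
tool_pos: [0.4105, 0.0714, 0.0812]
tool_rot: [0.102, 3.138, 0.0]
contact_force: [-0.1, 0.2, 0.3]
opening: 0.0001
t: 7.35
tool_pos: [0.4095, 0.0714, 0.2502]
tool_rot: [-0.102, -3.14, 0.0]
contact_force: [-0.1, 0.4, -0.3]
opening: -0.0001
cuvette 0.48 [260.5 337.4  12.8  29.2] [0.5917 0.0617 0.11  ]
start_key_top 0.57 [323.8 261.4  18.9  25.1] [0.5165 0.1416 0.077 ]
start_key 0.87 [324.2 261.4  19.7  21.8] [0.5165 0.1421 0.077 ]
turn deg (tool) [-2.200e-01  1.000e-02  1.799e+02] shift in goal axes [ 0.106  -0.0773  0.129 ]
turn deg (tool) [-0.01 -0.14 -0.1 ] shift in goal axes [-0.106   0.0773  0.129 ]
shift in tool axes [-0.1061  0.0775  0.1287] 
M [[-0.998, 0.065, -0.002], [0.065, 0.998, 0.0], [0.002, -0.0, -1.0]] 7.65 [0.4084 0.0715 0.249 ] [-0.59  0.6  -0.53] [-0.01 -0.5   2.05 -0.    1.59 -1.51]
```

View pics/w3.png

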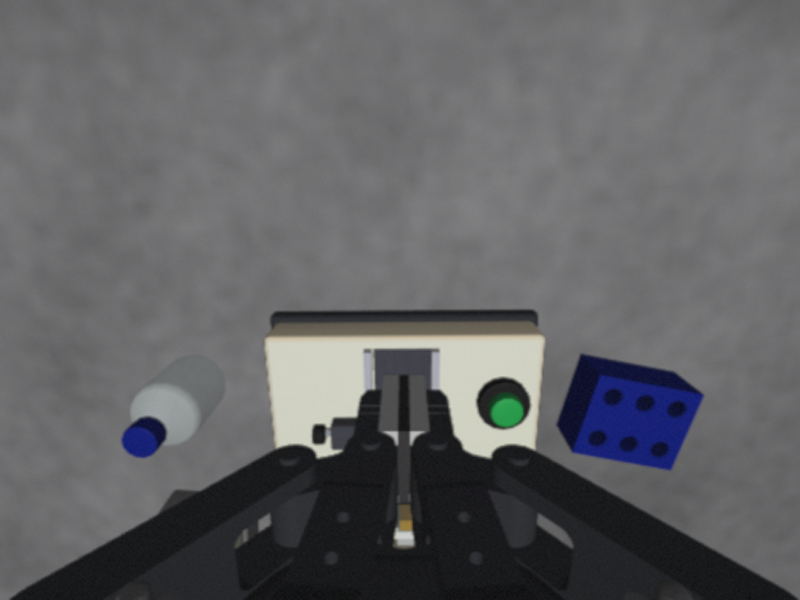

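```bash
python3 -m jog '[0,-0.0345,0.026,0.01,0,0,0, 0,-0.035,0.026,0.02,0,0,0, 0,-0.035,0.026,0.02,0,0,0, 0,0,0,0.04,0,0,0, 0,0,0,0,0,0,0, 0,0,0,0,0,0,0]'; python3 to.py .5175 .1425 .09 -3.6; python3 w.py w4; python3 - <<'E'
from h import *
a=[]
for n,(u,v) in(("scene",(290,160)),("side",(225,200))):
    im=ctrl.get_image(n)
    a.append(cv2.resize(im["image"][v-50:v+50,u-65:u+65],(520,400),interpolation=cv2.INTER_CUBIC)[:,:400] if 0 else cv2.resize(im["image"][v-50:v+50,u-50:u+50],(400,400),interpolation=cv2.INTER_CUBIC))
w=cv2.imread("pics/w4.png")
cv2.imwrite("pics/c4.png",np.vstack([np.hstack(a)]))
E
```

```text
t: 8.4
tool_pos: [0.5184, 0.1425, 0.1613]
tool_rot: [0.102, 3.139, 0.0]
contact_force: [-0.4, 0.3, 0.6]
opening: 0.0
turn deg (tool) [ 8.0000e-02 -1.0000e-02  1.7989e+02] shift in goal axes [-0.0009  0.0001  0.0713]
turn deg (tool) [ 0.01  0.05 -0.11] shift in goal axes [ 0.0009 -0.0001  0.0713]
shift in tool axes [ 0.0009 -0.0001  0.0713] 
M [[-0.998, 0.065, 0.001], [0.065, 0.998, 0.0], [-0.001, 0.0, -1.0]] 8.4 [0.5184 0.1425 0.1613] [-0.38  0.25  0.55] [ 0.13 -0.1   1.89 -0.    1.36 -1.38]
push_face 0.7 [162.9 246.9  71.7 101. ] [0.549  0.0619 0.082 ]
pocket 0.89 [160.4 245.6  70.4 102.1] [0.5473 0.0605 0.083 ]
start_key_top 0.94 [258.9 202.1  29.5  31.9] [0.5173 0.1426 0.077 ]
start_key 0.74 [259.6 204.   30.1  30. ] [0.5189 0.143  0.077 ]
```

View pics/w4.png

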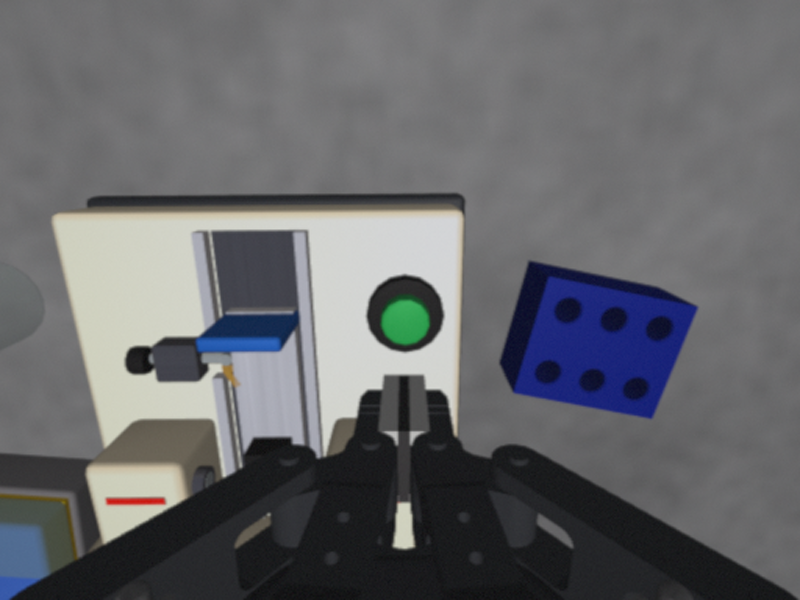

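View pics/c4.png

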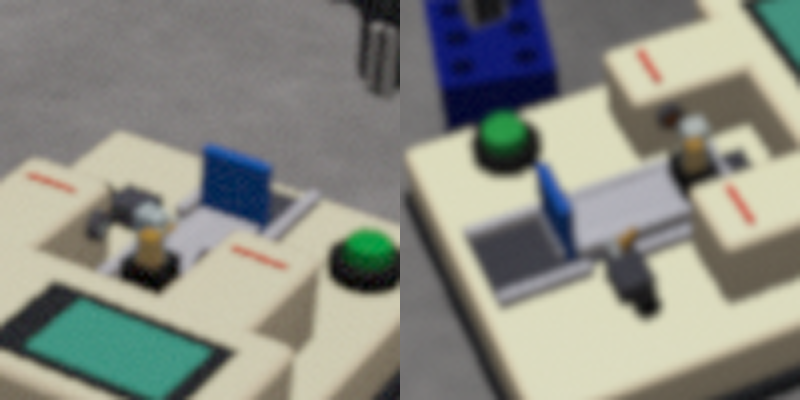

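```bash
python3 - <<'E'
from h import *
d=np.load("cam_w4.npz");im=dict(camera_matrix=d["K"],rvec=d["r"],tvec=d["t"])
for n,uv,z in(("tabL",(198,337.5),.101),("tabR",(281,337),.101),("key",(405,322),.077)):
    print(n,at(im,(np.array(uv)+.5)*.64-.5,z).round(4))
E
```

```text
tabL [0.5135 0.047  0.101 ]
tabR [0.5158 0.0853 0.101 ]
key [0.5205 0.1425 0.077 ]
```

```bash
python3 -m jog '[0,0,0,0.04,0,0,0, 0,0,0,0.03,0,0,0, 0,0,0,0.007,0,0,0, 0,0,0,0,0,0,0]';python3 -m jog '[0,0,0,0.004,0,0,0, 0,0,0,0.004,0,0,0]';python3 -m jog '[0,0,0,0.002,0,0,0, 0,0,0,0.001,0,0,0]'
```

```text
t: 9.3
tool_pos: [0.5183, 0.1426, 0.0837]
tool_rot: [0.101, 3.14, -0.0]
contact_force: [-0.1, -0.8, 0.3]
opening: -0.0001
t: 9.55
tool_pos: [0.5192, 0.1427, 0.0765]
tool_rot: [0.101, 3.137, 0.001]
contact_force: [0.2, 0.4, 1.1]
opening: 0.0001
t: 9.8
tool_pos: [0.5191, 0.1427, 0.0733]
tool_rot: [0.101, 3.138, 0.001]
contact_force: [0.7, -0.1, 3.8]
opening: -0.0001
```

```bash
python3 -m jog '[0,0,0,0.001,0,0,0, 0,0,0,0.001,0,0,0]';python3 -m jog '[0,0,0,0.001,0,0,0, 0,0,0,0,0,0,0]'
```

```text
t: 10.05
tool_pos: [0.5191, 0.1427, 0.0711]
tool_rot: [0.101, 3.138, 0.001]
contact_force: [2.2, 1.3, 4.5]
opening: 0.0003
t: 10.3
tool_pos: [0.5192, 0.1427, 0.071]
tool_rot: [0.101, 3.138, 0.0]
contact_force: [0.2, 0.2, 9.7]
opening: 0.0003
```

```bash
python3 -m jog '[0,0,0,-0.02,0,0,0, 0,0,0,-0.06,0,0,0, 0,0,0,-0.06,0,0,0, 0,0.03,0.02,-0.01,0,0,0, 0,0.03,0.02,0,0,0,0, 0,0,0,0,0,0,0, 0,0,0,0,0,0,0, 0,0,0,0,0,0,0]'; python3 w.py w5; python3 - <<'E'
from h import *
a=[]
for n,(u,v) in(("scene",(290,165)),("side",(235,205))):
    im=ctrl.get_image(n); a.append(cv2.resize(im["image"][v-60:v+60,u-60:u+60],(400,400),interpolation=cv2.INTER_CUBIC))
w=cv2.imread("pics/w5.png")[:,:]
cv2.imwrite("pics/c5.png",np.hstack(a+[]) if 0 else np.vstack([cv2.resize(np.hstack(a),(600,300)),cv2.resize(w,(400,300))[:, :].repeat(1,1) if 0 else np.pad(cv2.resize(w,(400,300)),((0,0),(0,200),(0,0)))]))
E
```

```text
t: 11.3
tool_pos: [0.4611, 0.1858, 0.2189]
tool_rot: [-0.103, -3.139, 0.001]
contact_force: [-0.3, 0.2, -0.0]
opening: 0.0003
push_face 0.86 [146.4 267.7  59.6  75.4] [0.5421 0.0618 0.082 ]
pocket 0.74 [147.3 266.8  55.7  73.3] [0.5406 0.0634 0.083 ]
start_key_top 0.89 [221.6 240.7  24.3  28.5] [0.5186 0.1433 0.077 ]
start_key 0.61 [222.8 240.7  27.5  21.7] [0.5187 0.1445 0.077 ]
```

View pics/c5.png

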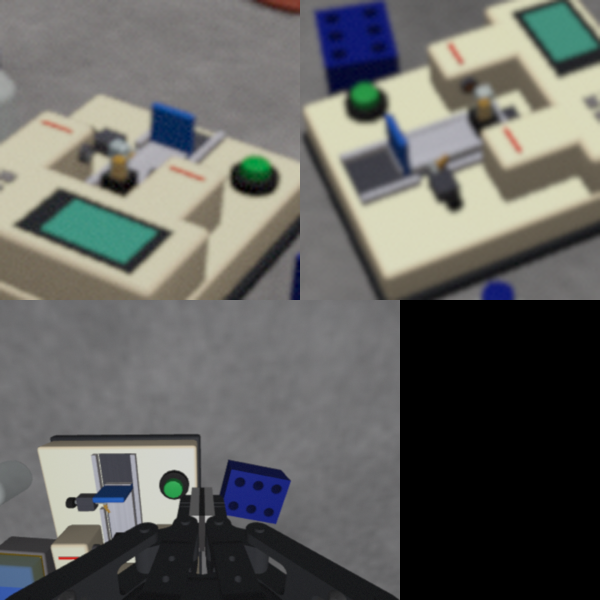

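The last pictures show the carriage still caught, the cuvette upright, the key up, and the arm high and clear of everything.

```bash
python3 -c "
from station import ctrl
print(ctrl.finish_job())"
```

```text
the job is handed in; nothing more can be done
None
```

I did the whole job in about 11.5 s of robot time and handed it in; no verdict was reported.

- **Carriage push:** I pushed the blue tab with shut fingers until it stopped moving at the inner stop, after about 38–40 mm of travel. The force there rose to about 38 N along the push, with about 30 N vertical. That is close to the 40 N limit for the arm and gripper body, but only the fingers were meant to touch it.
- **Release:** I backed off quickly. A wrist picture then put the tab about 21 mm in from where it started, which fits being caught on the pin at 22 mm.
- **Start key:** I pressed it from 77 to 71 mm above the bench, the full 6 mm, with 9.7 N at the end, then lifted off.
- **Final checks:** The last pictures show the carriage still caught, the key up, and the cuvette standing in its pocket. The tube rack looks unmoved; the bottle and tip box were only partly in view, and I measured none of the three against where they started. The fingers were clear at 0.22 m height, with no contact force above sensor noise.

The one disagreement was in the first pose estimate from the scene and side cameras, which was off by up to about 15 mm at some of the photometer's corners. The wrist camera settled it, and the contact positions matched that to within about 2 mm.

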